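# Set the running clearance of an analyser's clamp screw

### The job

Swing the analyser's corner door wide open, then turn the black winged clamp screw in the bay clockwise until it seats, and back it off a quarter turn so that the cell carriage underneath has its running clearance. Finish while still gripping the screw's wings at that setting, so that it cannot creep: do not let go, leave the door open, and leave the other things on the table where they stand.

Things in the scene. Friction and masses are not known exactly. Their poses are not given: they have to be found in the camera images.
- analyser: Bench analyser, fixed white housing 230 (x) x 345 (y) x 125 mm high, display on the front left. Origin on the table under it; its x axis points from front to back, y to its left as the robot sees it, z up. In this frame: front face x = -110 mm, back +120, sides y = -155 and +190. Its front right corner is a bay behind an L-shaped door; the clamp screw stands upright in the bay.
- bay (a point): point on the screw's upright axis at the bay's floor, 50 mm above the table; analyser frame x -45, y -75 mm. The bay spans x -110 to +20, y -145 to -5 mm there, with walls up to 125 mm, open at front and top once the door is away. A flat carriage and a boss lie on its floor under the screw, up to 78 mm above the table.
- hinge (a point): point on the door's upright hinge axis, at table height, at x -113, y -153 mm in the analyser's frame (front right corner). The door: front panel 148 mm wide, 6 mm thick, 54 to 128 mm above the table, and a roof 136 mm deep, 128 to 134 mm above the table, that covers the bay and the screw while shut and swings with the panel
- door (a joint): opening angle of the bay's door, rad: 0 shut (0 to 0.3 at the start), at most 1.8. It opens anticlockwise seen from above: its free left edge comes towards the robot, then to the right. Hinge friction of 0.06 N m keeps it where it is left.
- handle (a point): point to grip on the door's handle, 118 mm above the table: an upright round steel bar, 12 mm in diameter, free top at 144 mm, clear of brackets from 90 mm up, 40 mm in front of the panel. With the door shut it lies 43 mm to the front (-x) and 125 mm to the left (+y) of the hinge axis in the analyser's frame. It can turn within the grip.
- wings: Black winged head of the clamp screw, a flat upright bar 44 mm long (own x axis), 12 mm thick (own y axis, the way to pinch it) and 34 mm high, on a collar 24 mm across. Origin on the screw's axis, 86 mm above the table; the bar reaches from 87 to 121 mm above the table. It only turns, it does not rise or sink.
- screw (a joint): turning angle of the clamp screw, rad: 0 seated on a hard stop, negative backed off, -1.571 a quarter turn back; least -3.4, at the start -2.4 to -0.7. Grows clockwise seen from above; when seated the wings' x axis lies along the analyser's x axis. Friction 0.06 N m, stays where it is left.
- specimen_jar: small specimen jar, 44 mm across, 60 mm high, standing on top of the analyser's main housing; origin under its centre
- swab_box: low clear box of swabs, 70 x 100 x 50 mm, on the table in front of the analyser's display; origin under its centre
- spray_bottle: yellow spray bottle with a cap, 56 mm across, 190 mm high, to the right (-y) of the analyser; origin under its centre
- dropper_bottle: white dropper bottle, 44 mm across, 155 mm high, to the right (-y) of the analyser; origin under its centre
- black_cup: open black cup, 76 mm across, 85 mm high, near the robot on the left; origin under its centre
- lamp_handle: otoscope handle lying on the table near the robot on the right, 145 mm long, 35 mm high; origin under its centre
- canister: white canister with an orange lid, 116 mm across, 158 mm high, far left; origin under its centre

How it is judged:
By the outcome, as a careful person would: the job done as asked, in the order asked, and still so for the second after the job is handed in, while the arm keeps its last pose, push and grip.
It also fails if it takes over 61 s, if anything falls off the work surface, if the arm or the gripper's body presses on something with over 40 N, if the wrist force passes 120 N, or if a joint passes its speed limit or range.

### The arm

A 6-joint arm with a two-finger parallel gripper is mounted at the origin on the work surface. World frame = base frame: x ahead of the robot, y to its left, z up, the work surface at z = 0. Lengths are in m, angles in degrees, forces in N, time in s.
With the tool pointing down it reaches from about 0.3 to 0.75 m from the base axis. Payload 8.5 kg.
Tool frame: the origin (TCP) lies midway between the tips of the shut fingers; the grasp point (between the pads) lies 19 mm behind it; z points along the fingers, y is the line along which they close (so a half turn about z gives the same grasp; the last joint's range is limited). The gripper opens to 85 mm and grips with 20 to 120 N. Pads are 22 mm wide; open, the fingers measure 114 mm over their backs; the gripper's body (76 mm by 85 mm) begins 54 mm behind the grasp point. The pads swing forward as they close: fully open they stand 13 mm farther back than shut.
Start: joints at [51.95, 21.807, 74.336, -0, 83.858, -12.336], TCP at [0.239, 0.496, 0.231] pointing down, gripper open.
Joint ranges: [-178.18, 178.18], [-50.72, 133.34], [12.68, 142.11], [-81.47, 261.47], [9.98, 163.14], [-165.26, 165.26]. Speed limits (degrees/s): [136.94, 136.94, 180, 180, 180, 180].

### API

Orientations are given as a 3x3 rotation matrix whose columns are the frame's x, y, z axes.
In Python, from rig import env, get_image, close_job gives the robot as it stands.
- The arm moves only by the tool step_arm, never from a script. Its argument "targets" is a list of rows, each a list of 2 entries, a list of its own where there are three numbers: the shift along the tool's x, y, z as a fraction of full scale, then the turn, a rotation vector about the tool's x, y, z as a fraction of full scale. In form: [[[x, y, z], [wx, wy, wz]], ...]. A call has 1 to 10 rows; each row is the pose to reach, as a shift and turn from the pose commanded when the call began, along the tool's axes at that moment; what a row does not reach only later rows make up. Full scale, the value 1, is 0.3 m for a shift and 45 degrees for a turn. A row lasts 1/12 s, in which the tool goes at most 41.7 mm and 7.16 degrees, less where a joint would pass 70% of its speed; a pose out of reach is approached as far as the arm can. A call with a number of a shift or a turn outside -1 to 1 is refused whole. A call with a gripper value outside its range is refused whole. "jaw" is the finger opening in mm, from 0 to 85.4, set as the call begins (left out, the last holds). The fingers move at their own pace and stop on an object; "grip_force" is the grip in N (left out, the last holds). Time passes only in rows, so rows that repeat a pose let the fingers close. It gives the time, the measured TCP pose, the force, the opening and the grip force at its end, in the units of the state.
- env.observe(): the state, without advancing time (a new reading comes with each control period).
- get_image(name): name is "scene" or "top" or "wrist"; returns a dict with "img" (400x640x3 uint8, red, green, blue), "z_map" (400x640 float32, m along the optical axis (not along the pixel's ray), 0 where there is no reading), "intrinsics" (3x3 intrinsics, pixels), "rvec" (rotation vector, rad) and "tvec" (3), from world to camera coordinates, as OpenCV has them. Camera axes: x right, y down, z forward; pixel columns grow to the right and rows downward; lengths in m; the calibration is good to about 2 mm. A picture is of the moment at which its call begins.
- close_job(): hands the job in; it is judged then, once.
The state is a dict: "time_s": time; "q": joint angles; "qvel": joint speeds; "joint_efforts": joint torques, N m; "position": TCP position; "tool_rot": TCP orientation; "ft_force": force on the tool from outside, world axes, zero at the start; "wrist_torque": the same for the moment, N m; "grip_width": finger opening in m; "gripper_force": force on a finger pad.
Only numpy, scipy, OpenCV 4.12 (cv2) and the standard library are available. Lean on these libraries where they do the work, as an engineer would, in place of code of your own. Each camera call takes 0.05 s, during which the arm holds its last target. There are 200 camera calls.

## Working session

There is one attempt and no reset: what is moved stays moved. The work goes in short steps, Python scripts to look and compute and a tool call to move; the robot and the scene stay as the last step left them, time stands still between calls to the robot, and variables do not carry over. Pictures are saved under pics/ and viewed, at most 10 in all, crops included, and the job is handed in when it is done.

Besides the shell and the picture viewer there is one more tool, called after ">>>" by a JSON object that holds its "fn" and its "kwargs", one argument or row to a line. step_arm: Moves the arm, as the interface text tells. Its arguments: {"type":"object","properties":{"targets":{"type":"array","items":{"type":"array"}},"jaw":{"type":"number"},"grip_force":{"type":"number"}},"required":["targets"]}

```bash
mkdir -p pics; ls
cat > h.py <<'E'
import numpy as np, cv2
from rig import env, get_image, close_job
def cam(n):
    d=get_image(n); R=cv2.Rodrigues(np.array(d['rvec'],float))[0]; d['R']=R; d['t']=np.array(d['tvec'],float).ravel(); d['K']=np.array(d['intrinsics'],float); return d
def save(d,n): cv2.imwrite('pics/'+n,d['img'][:,:,::-1])
def pts(d):
    z=d['z_map']; v,u=np.mgrid[:z.shape[0],:z.shape[1]]; K=d['K']
    P=np.stack([(u-K[0,2])/K[0,0]*z,(v-K[1,2])/K[1,1]*z,z],-1)
    P=(P-d['t'])@d['R']; P[z==0]=np.nan; return P
def ray(d,u,v,h):
    r=d['R'].T@np.linalg.solve(d['K'],[u,v,1]); c=-d['R'].T@d['t']; return c+r*(h-c[2])/r[2]
def proj(d,p):
    q=d['K']@(d['R']@np.array(p)+d['t']); return q[:2]/q[2]
E
python3 - <<'E'
from h import *
for n in('scene','top'):
    d=cam(n); save(d,n+'0.png'); np.savez(n+'0.npz',img=d['img'],z_map=d['z_map'],R=d['R'],t=d['t'],K=d['K']); print(n,-d['R'].T@d['t'])
o=env.observe(); print(o['time_s'],o['position'],o['tool_rot'],o['ft_force'])
E
```

```text
pics
scene [ 1.23003235 -0.39215584  0.96338498]
top [0.24554568 0.09698013 1.71304265]
0.1 [0.2384737  0.49533009 0.23076617] [[-9.00996412e-01  4.33825839e-01 -7.78782811e-04]
 [ 4.33826472e-01  9.00995811e-01 -1.06815898e-03]
 [ 2.38285087e-04 -1.30026400e-03 -9.99999126e-01]] [ 0.05084187 -0.46239475 -0.64192912]
```

View pics/scene0.png

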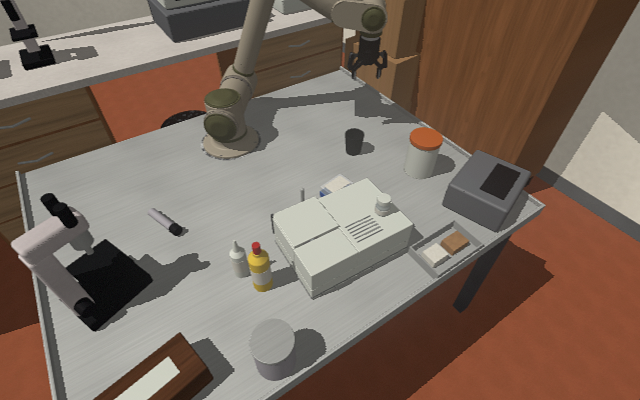

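View pics/top0.png

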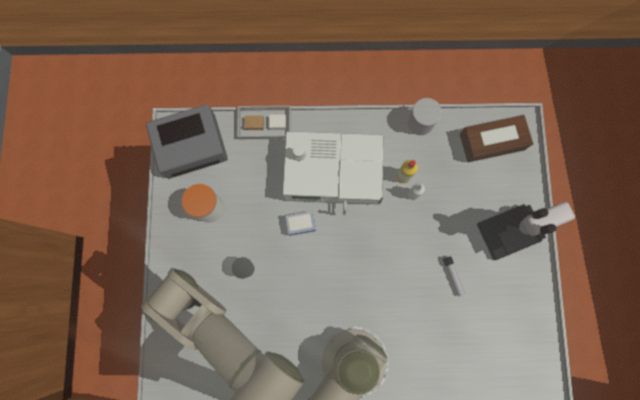

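The scene view shows the analyser at about (345,235) with its handle at (303,193). In the top view the housing spans (285-383, 133-200) and the handle is near (345,207). Next I measure the analyser's pose and the handle.

Run:
```python
from h import *
L=lambda n:dict(np.load(n+'0.npz'))
t=L('top'); P=pts(t); s=L('scene'); Q=pts(s)
for nm,X in(('top',P),('scene',Q)):
    z=X[...,2]; 
    m=((z>.115)&(z<.145)&(X[...,0]>.3)&(X[...,0]<.75)&(abs(X[...,1])<.4)).astype(np.uint8)
    m=cv2.morphologyEx(m,cv2.MORPH_OPEN,np.ones((5,5)))
    n,l,st,c=cv2.connectedComponentsWithStats(m)
    k=1+np.argmax(st[1:,4]); p=X[l==k]
    print(nm,st[k],'z',np.percentile(p[:,2],[5,50,95]),cv2.minAreaRect((p[:,:2]*1000).astype(np.float32)), cv2.boxPoints(cv2.minAreaRect((p[:,:2]*1000).astype(np.float32))).round())
    # roof
    m2=(l==k)&(z>.1305); p2=X[m2]; print('roof',cv2.boxPoints(cv2.minAreaRect((p2[:,:2]*1000).astype(np.float32))).round(), m2.sum())
for n,d,(x0,x1,y0,y1) in(('scene',s,(230,430,160,310)),('top',t,(270,400,120,230))):
    c=cv2.resize(d['img'][y0:y1,x0:x1,::-1],None,fx=4 if n=='scene' else 6,fy=4 if n=='scene' else 6,interpolation=cv2.INTER_CUBIC)
    cv2.imwrite(f'pics/{n}_c.png',c[:600,:800])
```

```text
top [ 284  147   99   53 4682] z [0.11980613 0.12760414 0.13815434] ((661.4210815429688, 64.28131103515625), (345.2947998046875, 191.27960205078125), 87.00261688232422) [[ 557. -103.]
 [ 748. -113.]
 [ 766.  232.]
 [ 575.  242.]]
roof [[ 557. -101.]
 [ 742. -111.]
 [ 761.  229.]
 [ 576.  239.]] 1593
scene [ 271  179  109   84 4996] z [0.12273006 0.12643655 0.13575156] ((659.5567626953125, 63.5994873046875), (347.4445495605469, 192.3123321533203), 87.70718383789062) [[ 557. -106.]
 [ 749. -114.]
 [ 763.  233.]
 [ 570.  241.]]
roof [[ 545. -103.]
 [ 691. -125.]
 [ 734.  162.]
 [ 588.  184.]] 1843
```

View pics/top_c.png

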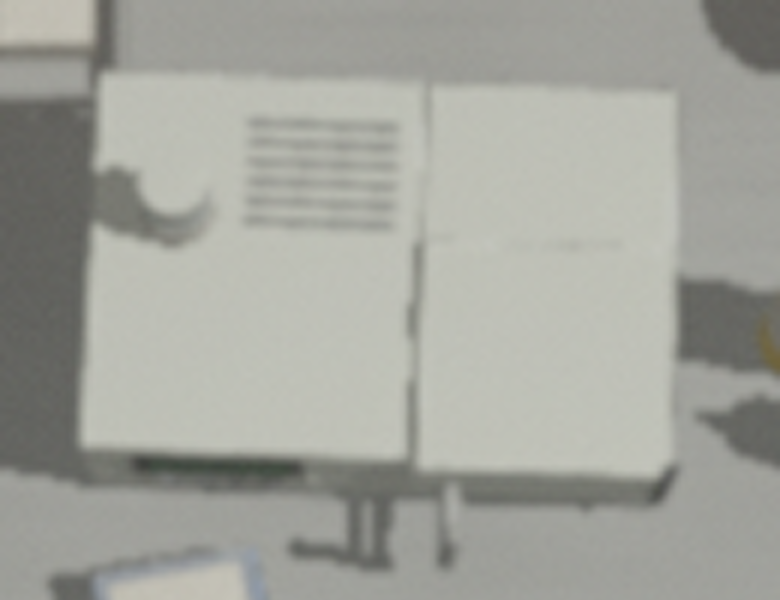

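View pics/scene_c.png

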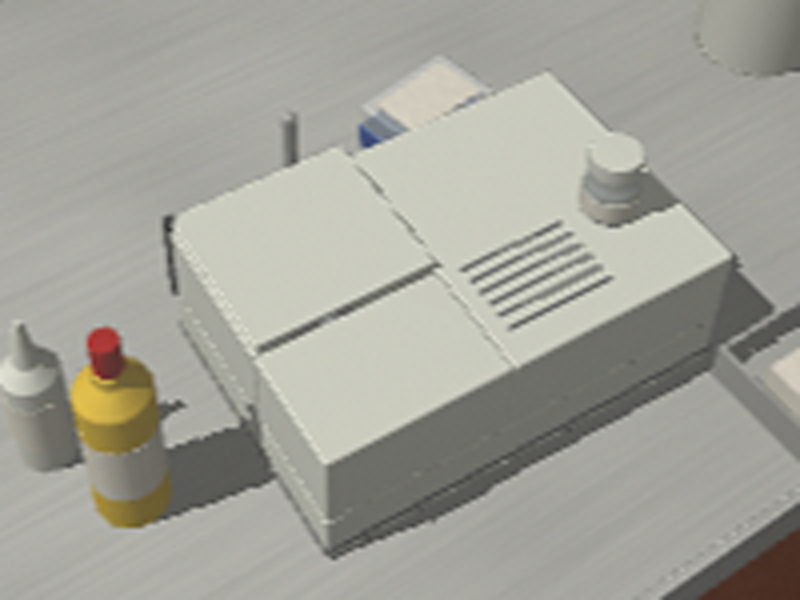

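The crops show the door nearly shut. The handle's top is at about (345.7,201.5) in the top view and (302.5,188.5) in the scene view, and the housing corners are clear. I triangulate them.

Run:
```python
from h import *
L=lambda n:dict(np.load(n+'0.npz'))
t=L('top'); s=L('scene')
T=lambda x,y:(270+x/6,120+y/6); S=lambda x,y:(230+x/4,160+y/4)
A={'BL':(.12,.19),'BR':(.12,-.155),'FL':(-.11,.19)}
src=[];dst=[]
for d,f,c in((t,T,{'BL':(100,70),'BR':(677,90),'FL':(80,445)}),(s,S,{'BL':(735,258),'BR':(330,465),'FL':(548,72)})):
    for k,v in c.items():
        p=ray(d,*f(*v),.125); print(k,p.round(4)); src.append(A[k]);dst.append(p[:2])
src=np.array(src);dst=np.array(dst)
a=src-src.mean(0);b=dst-dst.mean(0)
yaw=np.arctan2((a[:,0]*b[:,1]-a[:,1]*b[:,0]).sum(),(a*b).sum())
R=np.array([[np.cos(yaw),-np.sin(yaw)],[np.sin(yaw),np.cos(yaw)]]); o=dst.mean(0)-R@src.mean(0)
print('yaw',np.degrees(yaw),'o',o,'res',((src@R.T+o-dst)*1e3).round(1).tolist())
W=lambda x,y:R@[x,y]+o
hin=W(-.113,-.153); print('bay',W(-.045,-.075),'hinge',hin)
pt,ps=T(455,490),S(290,114)
# triangulate
Pm=lambda d:d['K']@np.c_[d['R'],d['t']]
X=cv2.triangulatePoints(Pm(t),Pm(s),np.array(pt).reshape(2,1),np.array(ps).reshape(2,1)); X=(X[:3]/X[3]).ravel()
print('handle tri',X, 'rays',ray(t,*pt,.144),ray(s,*ps,.144))
for q in(X[:2],ray(s,*ps,.144)[:2],ray(t,*pt,.144)[:2]):
    v=R.T@(q-hin); print('rel',v,'r',np.hypot(*v),'exp',np.hypot(.043,.125),'open',np.degrees(np.arctan2(v[1],v[0])-np.arctan2(.125,-.043)))
# depth points of bar above roof
Q=pts(s)
for th in(0,5,10,15): 
    c,sn=np.cos(np.radians(th)),np.sin(np.radians(th)); v=np.array([c*-.043-sn*.125,sn*-.043+c*.125]); h=hin+R@v
    print(th,h,proj(t,[*h,.144]),proj(s,[*h,.144]))
```

```text
BL [0.8087 0.2275 0.125 ]
BR [ 0.7912 -0.1153  0.125 ]
FL [0.5809 0.2391 0.125 ]
BL [0.815  0.2265 0.125 ]
BR [ 0.7959 -0.1132  0.125 ]
FL [0.5864 0.237  0.125 ]
yaw -2.9416678557010485 o [0.68255691 0.04425042] res [[3.5, 0.3], [3.2, -1.4], [1.5, 0.5], [-2.8, 1.4], [-1.5, -3.5], [-4.0, 2.7]]
bay [ 0.63376727 -0.02834138] hinge [ 0.56185397 -0.1027489 ]
handle tri [0.54304973 0.02129405 0.15999382] rays [0.54745045 0.02299073 0.144     ] [0.52749015 0.02550145 0.144     ]
rel [-0.02514525  0.12291448] r 0.12546016493974496 exp 0.1321892582625381 open -7.4214530537823435
rel [-0.04090024  0.12631783] r 0.1327743341008257 exp 0.1321892582625381 open -1.0418672394599822
rel [-0.0208374   0.12483477] r 0.12656190482746543 exp 0.1321892582625381 open -9.5067828922361
0 [0.52532553 0.02429312] [345.59924392 208.01874791] [301.79859671 188.23987188]
5 [0.51439209 0.02062602] [346.74373505 211.15088702] [298.93604381 186.62702241]
10 [0.50381987 0.01601997] [348.16343664 214.18223704] [295.90083876 185.21127164]
15 [0.49368932 0.01051001] [349.84829195 217.08890249] [292.71319266 183.99905186]
```

>>> {"fn": "step_arm", "kwargs": {
  "targets": [
    [[-0.77,-0.5,-0.1],[0,0,1]],
    [[-0.77,-0.5,-0.1],[0,0,1]],
    [[-0.77,-0.5,-0.1],[0,0,1]],
    [[-0.77,-0.5,-0.1],[0,0,1]],
    [[-0.77,-0.5,-0.1],[0,0,1]],
    [[-0.77,-0.5,-0.1],[0,0,1]],
    [[-0.77,-0.5,-0.1],[0,0,1]],
    [[-0.77,-0.5,-0.1],[0,0,1]],
    [[-0.77,-0.5,-0.1],[0,0,1]]
  ]
}}

```text
time_s: 0.85
position: [0.3821, 0.2593, 0.2612]
tool_rot: [[-0.328, 0.945, -0.0], [0.945, 0.328, 0.0], [0.0, -0.0, -1.0]]
ft_force: [-1.0, 1.0, -0.1]
grip_width: 0.0852
gripper_force: 0.0
```

```bash
cat >> h.py <<'E'
from scipy.spatial.transform import Rotation as Ro
def plan(pos,head):
    "fractions (shift, turn) from the present pose to TCP pos, pointing down, tool y at heading head (deg)"
    o=env.observe(); R0=np.array(o['tool_rot']); a=np.radians(head)
    y=np.array([np.cos(a),np.sin(a),0]); z=np.array([0,0,-1.]); G=np.c_[np.cross(y,z),y,z]
    s=R0.T@(np.array(pos)-o['position'])/.3; w=Ro.from_matrix(R0.T@G).as_rotvec(degrees=True)/45
    h=np.degrees(np.arctan2(R0[1,1],R0[0,1]))
    print('t %.2f pos %s head %.1f j6 %.1f w %.1f f %s'%(o['time_s'],np.round(o['position'],4),h,o['q'][5],o['grip_width']*1e3,np.round(o['ft_force'],1)),'shift',s.round(3),'turn',w.round(3))
E
python3 -c "
from h import *
plan([.47,.03,.25],-93)"
```

```text
t 0.85 pos [0.3821 0.2593 0.2612] head 19.1 j6 0.3 w 85.2 f [-1.   1.  -0.1] shift [-0.818  0.026  0.037] turn [-1.000e-03  0.000e+00  2.492e+00]
```

>>> {"fn": "step_arm", "kwargs": {
  "targets": [
    [[-0.8,0,0],[0,0,1]],
    [[-0.8,0,0],[0,0,1]],
    [[-0.8,0,0],[0,0,1]],
    [[-0.8,0,0],[0,0,1]],
    [[-0.8,0,0],[0,0,1]],
    [[-0.8,0,0],[0,0,1]],
    [[-0.8,0,0],[0,0,1]],
    [[-0.8,0,0],[0,0,1]]
  ]
}}

```text
time_s: 1.52
position: [0.4611, 0.0335, 0.2608]
tool_rot: [[0.436, 0.9, -0.001], [0.9, -0.436, 0.001], [-0.0, -0.001, -1.0]]
ft_force: [-0.5, -0.2, 0.3]
grip_width: 0.0855
gripper_force: 0.0
```

>>> {"fn": "step_arm", "kwargs": {
  "targets": [
    [[0,0,0],[0,0,1]],
    [[0,0,0],[0,0,1]],
    [[0,0,0],[0,0,1]],
    [[0,0,0],[0,0,1]],
    [[0,0,0],[0,0,1]],
    [[0,0,0],[0,0,1]],
    [[0,0,0],[0,0,1]]
  ]
}}

```text
time_s: 2.1
position: [0.4604, 0.0356, 0.2612]
tool_rot: [[0.944, 0.329, -0.001], [0.329, -0.944, 0.0], [-0.0, -0.001, -1.0]]
ft_force: [0.1, -0.0, 0.3]
grip_width: 0.0852
gripper_force: 0.0
```

>>> {"fn": "step_arm", "kwargs": {
  "targets": [
    [[0,0,0],[0,0,0.5]],
    [[0,0,0],[0,0,0.5]],
    [[0,0,0],[0,0,0.5]],
    [[0,0,0],[0,0,0.5]],
    [[0,0,0],[0,0,0.5]],
    [[0,0,0],[0,0,0.5]]
  ]
}}

```text
time_s: 2.6
position: [0.4607, 0.0346, 0.2613]
tool_rot: [[0.999, -0.05, -0.0], [-0.05, -0.999, 0.0], [-0.0, -0.0, -1.0]]
ft_force: [0.0, -0.3, 0.6]
grip_width: 0.0852
gripper_force: 0.0
```

Run:
```python
from h import *
plan([.525,.024,.25],-93)
d=cam('wrist'); save(d,'w1.png'); np.savez('w1.npz',img=d['img'],z_map=d['z_map'],R=d['R'],t=d['t'],K=d['K'])
print(-d['R'].T@d['t'],d['R'][2]); print(proj(d,[.525,.024,.144]),proj(d,[.562,-.103,.134]))
```

```text
t 2.60 pos [0.4607 0.0346 0.2613] head -92.9 j6 82.4 w 85.2 f [ 0.  -0.3  0.6] shift [0.216 0.024 0.038] turn [-0.     0.     0.003]
[0.52769987 0.03143377 0.40363936] [-0.26825465  0.0128023  -0.96326297]
[330.45616866 119.40338292] [481.54942556  65.15497123]
```

View pics/w1.png

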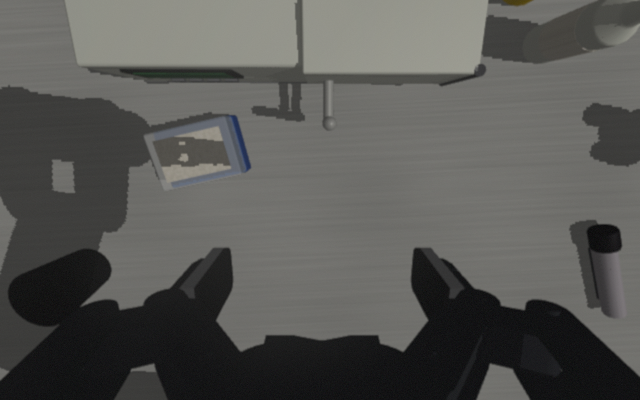

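The wrist view shows the bar's top at (329,123), within about 4 px of my prediction, and the door is almost shut. I triangulate it with the scene view, and refine the analyser with its front corner at (77,67).

Run:
```python
from h import *
w=dict(np.load('w1.npz')); s=dict(np.load('scene0.npz'))
print('bar',ray(w,329,123,.144),'FL',ray(w,77,67,.125),'roofL',ray(w,303,74,.134),'roofR',ray(w,482,72,.134))
Pm=lambda d:d['K']@np.c_[d['R'],d['t']]
X=cv2.triangulatePoints(Pm(w),Pm(s),np.array([[329.],[122.]]),np.array([[302.5],[189.]])); X=(X[:3]/X[3]).ravel();print('tri',X)
plan([.522,.025,.17],-93)
plan([.522,.025,.099],-93)
```

```text
bar [0.52215724 0.02533822 0.144     ] FL [0.57886944 0.23833624 0.125     ] roofL [0.56254677 0.04504298 0.134     ] roofR [ 0.55669462 -0.10386385  0.134     ]
tri [0.52367103 0.02651037 0.13804595]
t 2.65 pos [0.4608 0.0343 0.2613] head -92.9 j6 82.5 w 85.7 f [ 0.4 -0.   0. ] shift [0.205 0.021 0.304] turn [-0.     0.     0.001]
t 2.65 pos [0.4608 0.0343 0.2613] head -92.9 j6 82.5 w 85.7 f [ 0.4 -0.   0. ] shift [0.205 0.021 0.541] turn [-0.     0.     0.001]
```

>>> {"fn": "step_arm", "kwargs": {
  "targets": [
    [[0.2,0.02,0.15],[0,0,0]],
    [[0.205,0.02,0.3],[0,0,0]],
    [[0.205,0.02,0.3],[0,0,0]],
    [[0.205,0.02,0.42],[0,0,0]],
    [[0.205,0.02,0.54],[0,0,0]],
    [[0.205,0.02,0.54],[0,0,0]],
    [[0.205,0.02,0.54],[0,0,0]]
  ]
}}

```text
time_s: 3.23
position: [0.5216, 0.0244, 0.099]
tool_rot: [[0.999, -0.054, -0.003], [-0.054, -0.999, 0.001], [-0.003, -0.0, -1.0]]
ft_force: [-0.9, 0.7, 0.3]
grip_width: 0.0856
gripper_force: 0.0
```

>>> {"fn": "step_arm", "kwargs": {
  "targets": [
    [[0,0,0],[0,0,0]],
    [[0,0,0],[0,0,0]],
    [[0,0,0],[0,0,0]],
    [[0,0,0],[0,0,0]],
    [[0,0,0],[0,0,0]],
    [[0,0,0],[0,0,0]],
    [[0,0,0],[0,0,0]],
    [[0,0,0],[0,0,0]],
    [[0,0,0],[0,0,0]]
  ],
  "jaw": 0,
  "grip_force": 40
}}

```text
time_s: 3.98
position: [0.5219, 0.025, 0.0999]
tool_rot: [[0.998, -0.056, 0.0], [-0.056, -0.998, 0.001], [0.0, -0.001, -1.0]]
ft_force: [-0.5, 5.5, 4.9]
grip_width: 0.0112
gripper_force: 39.1
```

```bash
cat > door.py <<'E'
from h import *
import sys
# arc rows from present pose: bar turned a0 -> a1 (deg, door angle)
a0,a1,n=map(float,sys.argv[1:4])
yaw=np.radians(-2.94); R=np.array([[np.cos(yaw),-np.sin(yaw)],[np.sin(yaw),np.cos(yaw)]])
hin=np.array([.6795,.0433])+R@[-.113,-.153]
o=env.observe(); p=np.array(o['position']); R0=np.array(o['tool_rot'])
v=p[:2]-hin; print('hinge',hin,'r',np.hypot(*v),'door',np.degrees(np.arctan2(*(R.T@v)[::-1])-np.arctan2(.125,-.043)),'p',p,'w',o['grip_width'],'f',o['ft_force'].round(1) if hasattr(o['ft_force'],'round') else o['ft_force'])
for a in np.linspace(a0,a1,int(n)+1)[1:]:
    g=hin+Ro.from_euler('z',a-a0,degrees=True).as_matrix()[:2,:2]@v
    s=R0.T@np.r_[g-p[:2],0]/.3; print([*s.round(3)],round(-(a-a0)/45,3))
E
python3 door.py 0 44 10
```

```text
hinge [ 0.55880134 -0.10370283] r 0.13388148469668307 door -0.06264156800277391 p [0.52194223 0.02500481 0.09993386] w 0.011226928710471535 f [-0.5  5.5  4.9]
[np.float64(-0.032), np.float64(0.012), np.float64(-0.0)] -0.098
[np.float64(-0.063), np.float64(0.027), np.float64(-0.0)] -0.196
[np.float64(-0.092), np.float64(0.045), np.float64(-0.0)] -0.293
[np.float64(-0.121), np.float64(0.064), np.float64(-0.0)] -0.391
[np.float64(-0.147), np.float64(0.086), np.float64(-0.0)] -0.489
[np.float64(-0.172), np.float64(0.109), np.float64(-0.0)] -0.587
[np.float64(-0.195), np.float64(0.135), np.float64(-0.0)] -0.684
[np.float64(-0.216), np.float64(0.162), np.float64(-0.0)] -0.782
[np.float64(-0.235), np.float64(0.19), np.float64(-0.0)] -0.88
[np.float64(-0.252), np.float64(0.22), np.float64(-0.0)] -0.978
```

Gripped. Now I open the door along the arc.

>>> {"fn": "step_arm", "kwargs": {
  "targets": [
    [[-0.032,0.012,0],[0,0,-0.1]],
    [[-0.063,0.027,0],[0,0,-0.2]],
    [[-0.092,0.045,0],[0,0,-0.29]],
    [[-0.121,0.064,0],[0,0,-0.39]],
    [[-0.147,0.086,0],[0,0,-0.49]],
    [[-0.172,0.109,0],[0,0,-0.59]],
    [[-0.195,0.135,0],[0,0,-0.68]],
    [[-0.216,0.162,0],[0,0,-0.78]],
    [[-0.235,0.19,0],[0,0,-0.88]],
    [[-0.252,0.22,0],[0,0,-0.98]]
  ]
}}

```text
time_s: 4.82
position: [0.4435, -0.0381, 0.1]
tool_rot: [[0.753, 0.658, 0.003], [0.658, -0.753, -0.001], [0.002, 0.002, -1.0]]
ft_force: [5.6, -2.4, 0.0]
grip_width: 0.0108
gripper_force: 39.2
```

```bash
python3 door.py 44 88 10
```

```text
hinge [ 0.55880134 -0.10370283] r 0.13271333371823302 door 44.307750645315515 p [ 0.44346391 -0.03805143  0.09995236] w 0.010847021163171058 f [ 5.6 -2.4  0. ]
[np.float64(-0.032), np.float64(0.012), np.float64(-0.0)] -0.098
[np.float64(-0.062), np.float64(0.027), np.float64(-0.0)] -0.196
[np.float64(-0.092), np.float64(0.044), np.float64(-0.0)] -0.293
[np.float64(-0.119), np.float64(0.064), np.float64(-0.0)] -0.391
[np.float64(-0.146), np.float64(0.085), np.float64(-0.0)] -0.489
[np.float64(-0.171), np.float64(0.108), np.float64(-0.0)] -0.587
[np.float64(-0.193), np.float64(0.133), np.float64(0.0)] -0.684
[np.float64(-0.214), np.float64(0.16), np.float64(0.0)] -0.782
[np.float64(-0.233), np.float64(0.189), np.float64(0.0)] -0.88
[np.float64(-0.249), np.float64(0.218), np.float64(0.0)] -0.978
```

>>> {"fn": "step_arm", "kwargs": {
  "targets": [
    [[-0.032,0.012,0],[0,0,-0.1]],
    [[-0.062,0.027,0],[0,0,-0.2]],
    [[-0.092,0.044,0],[0,0,-0.29]],
    [[-0.119,0.064,0],[0,0,-0.39]],
    [[-0.146,0.085,0],[0,0,-0.49]],
    [[-0.171,0.108,0],[0,0,-0.59]],
    [[-0.193,0.133,0],[0,0,-0.68]],
    [[-0.214,0.16,0],[0,0,-0.78]],
    [[-0.233,0.189,0],[0,0,-0.88]],
    [[-0.249,0.218,0],[0,0,-0.98]]
  ]
}}

```text
time_s: 5.65
position: [0.4315, -0.1366, 0.0999]
tool_rot: [[0.084, 0.996, 0.006], [0.996, -0.084, -0.001], [-0.0, 0.006, -1.0]]
ft_force: [15.2, 6.4, -4.1]
grip_width: 0.011
gripper_force: 39.6
```

```bash
python3 door.py 88 99 3
```

```text
hinge [ 0.55880134 -0.10370283] r 0.13145940889703936 door -271.565909191566 p [ 0.43151619 -0.13656723  0.09994759] w 0.010976760013271514 f [15.2  6.4 -4.1]
[np.float64(-0.026), np.float64(0.01), np.float64(0.0)] -0.081
[np.float64(-0.052), np.float64(0.022), np.float64(0.0)] -0.163
[np.float64(-0.076), np.float64(0.035), np.float64(0.0)] -0.244
```

>>> {"fn": "step_arm", "kwargs": {
  "targets": [
    [[-0.026,0.015,0],[0,0,-0.08]],
    [[-0.052,0.029,0],[0,0,-0.16]],
    [[-0.076,0.042,0],[0,0,-0.24]],
    [[-0.076,0.042,0],[0,0,-0.24]],
    [[-0.076,0.042,0],[0,0,-0.24]]
  ]
}}

```text
time_s: 6.07
position: [0.4403, -0.1599, 0.0999]
tool_rot: [[-0.099, 0.995, 0.002], [0.995, 0.099, -0.001], [-0.001, 0.002, -1.0]]
ft_force: [2.1, 2.1, 5.0]
grip_width: 0.0109
gripper_force: 40.2
```

>>> {"fn": "step_arm", "kwargs": {
  "targets": [
    [[0,0,0],[0,0,0]],
    [[0,0,0],[0,0,0]],
    [[0,0,0],[0,0,0]],
    [[0,0,0],[0,0,0]],
    [[0,0,-0.1],[0,0,0]],
    [[0,0,-0.2],[0,0,0]],
    [[0,0,-0.35],[0,0,0]],
    [[0,0,-0.5],[0,0,0]],
    [[0,0,-0.5],[0,0,0]]
  ],
  "jaw": 60
}}

```text
time_s: 6.82
position: [0.4412, -0.1605, 0.2556]
tool_rot: [[-0.101, 0.995, 0.009], [0.995, 0.101, -0.006], [-0.007, 0.008, -1.0]]
ft_force: [0.8, 0.9, 0.1]
grip_width: 0.06
gripper_force: 0.0
```

Run:
```python
from h import *
plan([.58,-.03,.25],7)
s=cam('scene'); save(s,'s2.png')
```

```text
t 6.82 pos [ 0.4412 -0.1605  0.2556] head 5.8 j6 -40.3 w 60.0 f [0.8 0.9 0.1] shift [0.387 0.504 0.02 ] turn [ 0.01   0.009 -0.027]
```

View pics/s2.png

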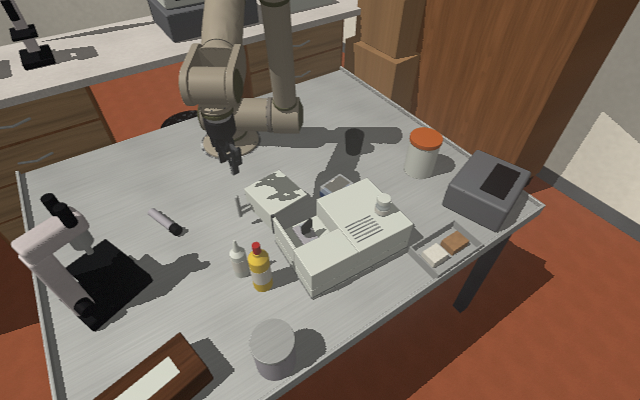

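The scene view shows the door standing open beside the bay, with the black wings visible at (306,225). I move over the bay for a close look.

>>> {"fn": "step_arm", "kwargs": {
  "targets": [
    [[0.23,0.65,0.02],[0,0,0]],
    [[0.23,0.65,0.02],[0,0,0]],
    [[0.23,0.65,0.02],[0,0,0]],
    [[0.23,0.65,0.02],[0,0,0]],
    [[0.23,0.65,0.02],[0,0,0]],
    [[0.23,0.65,0.02],[0,0,0]],
    [[0.23,0.65,0.02],[0,0,0]],
    [[0.23,0.65,0.02],[0,0,0]]
  ]
}}

```text
time_s: 7.53
position: [0.6261, -0.0714, 0.2419]
tool_rot: [[-0.101, 0.995, -0.003], [0.995, 0.101, 0.0], [0.001, -0.002, -1.0]]
ft_force: [-0.3, -0.7, 0.2]
grip_width: 0.0598
gripper_force: 0.0
```

Run:
```python
from h import *
plan([.631,-.029,.25],7)
d=cam('wrist'); save(d,'w2.png'); np.savez('w2.npz',img=d['img'],z_map=d['z_map'],R=d['R'],t=d['t'],K=d['K'])
print(proj(d,[.631,-.029,.121]))
s=cam('scene');np.savez('s2.npz',img=s['img'],z_map=s['z_map'],R=s['R'],t=s['t'],K=s['K'])
P=pts(d); g=d['img'].max(2)
m=(g<70)&(P[...,2]>.1)&(P[...,2]<.14)&(np.hypot(P[...,0]-.631,P[...,1]+.029)<.04)
n,l,st,c=cv2.connectedComponentsWithStats(m.astype(np.uint8)); k=1+np.argmax(st[1:,4]); p=P[l==k]; print(st[k],c[k],np.percentile(p[:,2],[5,50,95]))
t=p[p[:,2]>.116]; print(len(t),cv2.minAreaRect((t[:,:2]*1000).astype(np.float32)))
```

```text
t 7.53 pos [ 0.6261 -0.0714  0.2419] head 5.8 j6 -23.0 w 59.8 f [-0.3 -0.7  0.2] shift [ 0.139  0.03  -0.027] turn [-0.003 -0.001 -0.027]
[333.44303588 148.41869312]
[322 121  23  51 673] [332.87221397 145.82169391] [0.11850897 0.12046715 0.12175006]
671 ((630.5916137695312, -27.729856491088867), (11.860443115234375, 43.821815490722656), 19.814861297607422)
```

View pics/w2.png

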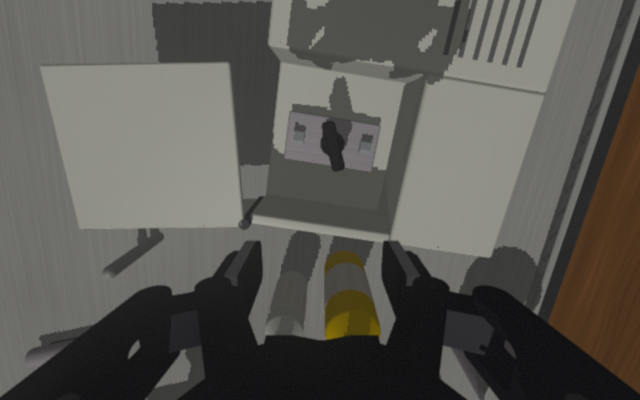

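The wings' top face is at (333,146) in the wrist view, centred at (0.6306,-0.0277) and 0.1205 high. Their thickness axis heads 19.8°, so the screw is at about -113° and seats at a tool heading of about -93°. I check this from a second camera position during the approach.

Run:
```python
from h import *
plan([.6306,-.0277,.16],19.8)
s=dict(np.load('s2.npz')); P=pts(s); m=(s['img'].max(2)<70)&(P[...,2]>.116)&(P[...,2]<.14)&(np.hypot(P[...,0]-.631,P[...,1]+.029)<.04)
t=P[m]; print('scene',len(t),t.mean(0),cv2.minAreaRect((t[:,:2]*1000).astype(np.float32)))
```

```text
t 7.63 pos [ 0.6258 -0.0719  0.2432] head 5.7 j6 -23.0 w 59.9 f [-0.5 -0.5 -0.7] shift [0.145 0.031 0.277] turn [-0.001 -0.    -0.313]
scene 46 [ 0.6363363  -0.03016248  0.12029228] ((635.980224609375, -29.087854385375977), (10.296350479125977, 39.19549560546875), 18.426929473876953)
```

>>> {"fn": "step_arm", "kwargs": {
  "targets": [
    [[0.145,0.03,0.1],[0,0,-0.31]],
    [[0.145,0.03,0.2],[0,0,-0.31]],
    [[0.145,0.03,0.25],[0,0,-0.31]],
    [[0.145,0.03,0.25],[0,0,-0.31]],
    [[0.145,0.03,0.25],[0,0,-0.31]]
  ]
}}

```text
time_s: 8.05
position: [0.6309, -0.0279, 0.1689]
tool_rot: [[-0.336, 0.942, -0.0], [0.942, 0.336, -0.0], [-0.0, -0.0, -1.0]]
ft_force: [-0.1, 0.2, 1.2]
grip_width: 0.0602
gripper_force: 0.0
```

Run:
```python
from h import *
d=cam('wrist'); P=pts(d); m=(d['img'].max(2)<80)&(P[...,2]>.114)&(P[...,2]<.126)&(np.hypot(P[...,0]-.631,P[...,1]+.029)<.03)
t=P[m]; print(len(t),t.mean(0),cv2.minAreaRect((t[:,:2]*1000).astype(np.float32)))
plan([.6306,-.0277,.091],19.8)
```

```text
1097 [ 0.6300641  -0.02600143  0.12025416] ((630.4022827148438, -27.271610260009766), (11.878072738647461, 43.443965911865234), 20.044954299926758)
t 8.10 pos [ 0.6315 -0.0281  0.17  ] head 19.6 j6 -32.9 w 60.4 f [0.2 0.7 0.6] shift [ 0.003 -0.003  0.263] turn [ 0.002  0.002 -0.004]
```

Both places agree, so I go down and grip.

>>> {"fn": "step_arm", "kwargs": {
  "targets": [
    [[0.003,-0.003,0.09],[0,0,-0.005]],
    [[0.003,-0.003,0.18],[0,0,-0.005]],
    [[0.003,-0.003,0.263],[0,0,-0.005]],
    [[0.003,-0.003,0.263],[0,0,-0.005]],
    [[0.003,-0.003,0.263],[0,0,-0.005]]
  ]
}}

```text
time_s: 8.52
position: [0.6306, -0.0273, 0.0907]
tool_rot: [[-0.34, 0.94, 0.001], [0.94, 0.34, -0.0], [-0.001, 0.001, -1.0]]
ft_force: [1.2, -0.4, 0.1]
grip_width: 0.0598
gripper_force: 0.0
```

>>> {"fn": "step_arm", "kwargs": {
  "targets": [
    [[0,0,0],[0,0,0]],
    [[0,0,0],[0,0,0]],
    [[0,0,0],[0,0,0]],
    [[0,0,0],[0,0,0]],
    [[0,0,0],[0,0,0]],
    [[0,0,0],[0,0,0]],
    [[0,0,0],[0,0,0]],
    [[0,0,0],[0,0,0]]
  ],
  "jaw": 0,
  "grip_force": 60
}}

```text
time_s: 9.18
position: [0.6313, -0.0269, 0.0924]
tool_rot: [[-0.341, 0.94, 0.005], [0.94, 0.341, -0.001], [-0.003, 0.004, -1.0]]
ft_force: [-2.0, 0.0, 13.1]
grip_width: 0.0112
gripper_force: 61.5
```

Run:
```python
from h import *
plan([.6304,-.0275,.091],-93); print(env.observe()['wrist_torque'])
```

```text
t 9.18 pos [ 0.6313 -0.0269  0.0924] head 20.0 j6 -33.1 w 11.2 f [-2.   0.  13.1] shift [-0.001 -0.003  0.005] turn [ 0.007 -0.003  2.51 ]
[-0.0267709   0.45859897 -0.01214007]
```

Gripped at 11.2 mm. Next I turn the screw clockwise.

>>> {"fn": "step_arm", "kwargs": {
  "targets": [
    [[0,0,-0.004],[0,0,0.1]],
    [[0,0,-0.004],[0,0,0.2]],
    [[0,0,-0.004],[0,0,0.3]],
    [[0,0,-0.004],[0,0,0.4]],
    [[0,0,-0.004],[0,0,0.5]],
    [[0,0,-0.004],[0,0,0.6]],
    [[0,0,-0.004],[0,0,0.7]],
    [[0,0,-0.004],[0,0,0.8]],
    [[0,0,-0.004],[0,0,0.9]],
    [[0,0,-0.004],[0,0,1]]
  ]
}}

```text
time_s: 10.02
position: [0.6319, -0.027, 0.0925]
tool_rot: [[0.427, 0.904, 0.006], [0.904, -0.427, -0.001], [0.001, 0.006, -1.0]]
ft_force: [4.1, -0.2, 3.0]
grip_width: 0.0115
gripper_force: 60.1
```

>>> {"fn": "step_arm", "kwargs": {
  "targets": [
    [[0,0,0],[0,0,0.1]],
    [[0,0,0],[0,0,0.2]],
    [[0,0,0],[0,0,0.3]],
    [[0,0,0],[0,0,0.4]],
    [[0,0,0],[0,0,0.5]],
    [[0,0,0],[0,0,0.6]],
    [[0,0,0],[0,0,0.7]],
    [[0,0,0],[0,0,0.8]],
    [[0,0,0],[0,0,0.9]],
    [[0,0,0],[0,0,1]]
  ]
}}

```text
time_s: 10.85
position: [0.6323, -0.0275, 0.0925]
tool_rot: [[0.941, 0.338, 0.007], [0.338, -0.941, -0.002], [0.005, 0.004, -1.0]]
ft_force: [6.1, -3.0, 2.4]
grip_width: 0.011
gripper_force: 59.8
```

Run:
```python
from h import *
plan([.6304,-.0275,.091],-93); print(env.observe()['wrist_torque'])
```

```text
t 10.85 pos [ 0.6323 -0.0275  0.0925] head -70.3 j6 57.1 w 11.0 f [ 6.1 -3.   2.4] shift [-0.006 -0.002  0.005] turn [ 0.004 -0.008  0.505]
[-0.47331736 -0.88210014  0.04167083]
```

>>> {"fn": "step_arm", "kwargs": {
  "targets": [
    [[0,0,0],[0,0,0.1]],
    [[0,0,0],[0,0,0.2]],
    [[0,0,0],[0,0,0.3]],
    [[0,0,0],[0,0,0.36]],
    [[0,0,0],[0,0,0.42]],
    [[0,0,0],[0,0,0.42]],
    [[0,0,0],[0,0,0.42]]
  ]
}}

```text
time_s: 11.43
position: [0.6324, -0.0277, 0.0925]
tool_rot: [[1.0, 0.018, 0.007], [0.018, -1.0, -0.002], [0.007, 0.002, -1.0]]
ft_force: [6.1, -2.8, 1.6]
grip_width: 0.0108
gripper_force: 59.8
```

Run:
```python
from h import *
plan([.6304,-.0275,.091],-93); print(env.observe()['wrist_torque'])
```

```text
t 11.43 pos [ 0.6324 -0.0277  0.0925] head -89.0 j6 75.8 w 10.8 f [ 6.1 -2.8  1.6] shift [-0.007 -0.001  0.005] turn [ 0.003 -0.008  0.089]
[-0.60040379 -0.83320685 -0.00904587]
```

>>> {"fn": "step_arm", "kwargs": {
  "targets": [
    [[0,0,0],[0,0,0.03]],
    [[0,0,0],[0,0,0.06]],
    [[0,0,0],[0,0,0.06]],
    [[0,0,0],[0,0,0.06]]
  ]
}}

```text
time_s: 11.77
position: [0.6324, -0.0278, 0.0925]
tool_rot: [[1.0, -0.029, 0.007], [-0.029, -1.0, -0.002], [0.007, 0.002, -1.0]]
ft_force: [6.7, -4.0, 1.1]
grip_width: 0.0108
gripper_force: 59.8
```

Run:
```python
from h import *
plan([.6304,-.0275,.091],-93); print(env.observe()['wrist_torque'])
```

```text
t 11.77 pos [ 0.6324 -0.0278  0.0925] head -91.7 j6 78.5 w 10.8 f [ 6.7 -4.   1.1] shift [-0.007 -0.001  0.005] turn [ 0.003 -0.009  0.029]
[-0.61120063 -0.81427431 -0.12821844]
```

>>> {"fn": "step_arm", "kwargs": {
  "targets": [
    [[0,0,0],[0,0,0.03]],
    [[0,0,0],[0,0,0.06]],
    [[0,0,0],[0,0,0.06]],
    [[0,0,0],[0,0,0.06]]
  ]
}}

```text
time_s: 12.1
position: [0.6323, -0.0278, 0.0925]
tool_rot: [[0.997, -0.074, 0.007], [-0.074, -0.997, -0.003], [0.007, 0.002, -1.0]]
ft_force: [6.2, -4.1, 1.4]
grip_width: 0.0109
gripper_force: 60.8
```

Run:
```python
from h import *
plan([.6304,-.0275,.091],-93); print(env.observe()['wrist_torque'])
```

```text
t 12.10 pos [ 0.6323 -0.0278  0.0925] head -94.3 j6 81.1 w 10.9 f [ 6.2 -4.1  1.4] shift [-0.007 -0.001  0.005] turn [ 0.003 -0.009 -0.028]
[-0.61826251 -0.79178094  0.92735038]
```

>>> {"fn": "step_arm", "kwargs": {
  "targets": [
    [[0,0,0],[0,0,0.03]],
    [[0,0,0],[0,0,0.06]],
    [[0,0,0],[0,0,0.06]],
    [[0,0,0],[0,0,0.06]]
  ]
}}

```text
time_s: 12.43
position: [0.6324, -0.0278, 0.0926]
tool_rot: [[0.993, -0.119, 0.007], [-0.119, -0.993, -0.004], [0.007, 0.003, -1.0]]
ft_force: [6.1, -4.9, 3.1]
grip_width: 0.0108
gripper_force: 81.7
```

Run:
```python
from h import *
plan([.6304,-.0275,.091],-93); print(env.observe()['wrist_torque'])
```

```text
t 12.43 pos [ 0.6324 -0.0278  0.0926] head -96.8 j6 83.7 w 10.8 f [ 6.1 -4.9  3.1] shift [-0.007 -0.     0.005] turn [ 0.004 -0.009 -0.085]
[-0.72179946 -0.79161327  1.90548453]
```

The reaction torque climbs by about 0.37 N m per degree past a tool heading of about -91.7°, up to 1.9 N m, so the screw is seated. I back it off to a heading of about -2°.

>>> {"fn": "step_arm", "kwargs": {
  "targets": [
    [[0,0,0],[0,0,-0.1]],
    [[0,0,0],[0,0,-0.2]],
    [[0,0,0],[0,0,-0.3]],
    [[0,0,0],[0,0,-0.4]],
    [[0,0,0],[0,0,-0.5]],
    [[0,0,0],[0,0,-0.6]],
    [[0,0,0],[0,0,-0.7]],
    [[0,0,0],[0,0,-0.8]],
    [[0,0,0],[0,0,-0.9]],
    [[0,0,0],[0,0,-1]]
  ]
}}

```text
time_s: 13.27
position: [0.6322, -0.0272, 0.0925]
tool_rot: [[0.786, 0.618, 0.006], [0.618, -0.786, -0.001], [0.004, 0.005, -1.0]]
ft_force: [6.2, -1.0, 2.2]
grip_width: 0.0109
gripper_force: 59.6
```

>>> {"fn": "step_arm", "kwargs": {
  "targets": [
    [[0,0,0],[0,0,-0.1]],
    [[0,0,0],[0,0,-0.2]],
    [[0,0,0],[0,0,-0.3]],
    [[0,0,0],[0,0,-0.4]],
    [[0,0,0],[0,0,-0.5]],
    [[0,0,0],[0,0,-0.6]],
    [[0,0,0],[0,0,-0.7]],
    [[0,0,0],[0,0,-0.8]],
    [[0,0,0],[0,0,-0.9]],
    [[0,0,0],[0,0,-0.95]]
  ]
}}

```text
time_s: 14.1
position: [0.6317, -0.0269, 0.0925]
tool_rot: [[0.158, 0.987, 0.005], [0.988, -0.158, -0.001], [-0.0, 0.005, -1.0]]
ft_force: [2.7, -0.2, 4.6]
grip_width: 0.0112
gripper_force: 59.9
```

```bash
cat > chk.py <<'E'
from h import *
plan([.6304,-.0275,.091],-2); print(env.observe()['wrist_torque'])
d=cam('wrist'); P=pts(d); g=d['img'].max(2); m=(g<80)&(P[...,2]>.114)&(P[...,2]<.1225)&(np.hypot(P[...,0]-.631,P[...,1]+.029)<.03)
t=P[m]; print(len(t),t.mean(0) if len(t) else '',cv2.minAreaRect((t[:,:2]*1000).astype(np.float32)) if len(t)>5 else '')
save(d,'w3.png')
E
python3 chk.py
```

```text
t 14.10 pos [ 0.6317 -0.0269  0.0925] head -9.1 j6 -4.1 w 11.2 f [ 2.7 -0.2  4.6] shift [-0.003 -0.004  0.005] turn [ 0.006  0.001 -0.157]
[-0.04089425 -0.36146557 -0.03816672]
2964 [ 0.6311421  -0.02345956  0.11991642] ((630.406982421875, -26.514341354370117), (36.74337387084961, 36.54994201660156), 37.8052864074707)
```

View pics/w3.png

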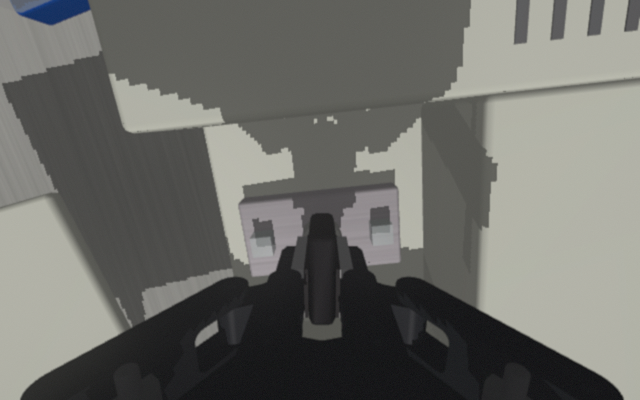

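The wings, from (322,213) to (321,322), lie true between the pads, so nothing slipped. I use the bay wall's top edge, (130,132) to (640,82), to check the analyser's yaw for the final heading.

Run:
```python
from h import *
d=cam('wrist')
a,b=ray(d,150,130,.125),ray(d,635,82,.125); print(a,b,np.degrees(np.arctan2(*(b-a)[[1,0]])))
w=dict(np.load('w1.npz')); a,b=ray(w,77,67,.125),ray(w,297,68,.125); print('front edge',np.degrees(np.arctan2(*(a-b)[[1,0]]))-90)
for h in(-92,-93,): pass
plan([.6304,-.0275,.091],-2.2)
```

```text
[0.58033601 0.04551462 0.125     ] [0.74941571 0.03498621 0.125     ] -3.5631471914137403
front edge -3.085686649957367
t 14.20 pos [ 0.6317 -0.0269  0.0925] head -9.3 j6 -3.9 w 11.2 f [4.4 0.5 6.2] shift [-0.003 -0.004  0.005] turn [ 0.006  0.001 -0.157]
```

>>> {"fn": "step_arm", "kwargs": {
  "targets": [
    [[0,0,0],[0,0,-0.05]],
    [[0,0,0],[0,0,-0.1]],
    [[0,0,0],[0,0,-0.15]],
    [[0,0,0],[0,0,-0.15]],
    [[0,0,0],[0,0,-0.15]],
    [[0,0,0],[0,0,-0.15]],
    [[0,0,0],[0,0,-0.15]]
  ]
}}

```text
time_s: 14.78
position: [0.6316, -0.0269, 0.0925]
tool_rot: [[0.046, 0.999, 0.005], [0.999, -0.046, -0.001], [-0.001, 0.005, -1.0]]
ft_force: [3.8, -0.2, 6.4]
grip_width: 0.0108
gripper_force: 60.4
```

Run:
```python
from h import *
plan([.6304,-.0275,.091],-2.5); print(env.observe()['wrist_torque'])
s=cam('scene'); save(s,'s3.png')
```

```text
t 14.78 pos [ 0.6316 -0.0269  0.0925] head -2.6 j6 -10.5 w 10.8 f [ 3.8 -0.2  6.4] shift [-0.002 -0.004  0.005] turn [ 0.006  0.001 -0.003]
[-0.06801007 -0.48380967  0.06234817]
```

View pics/s3.png

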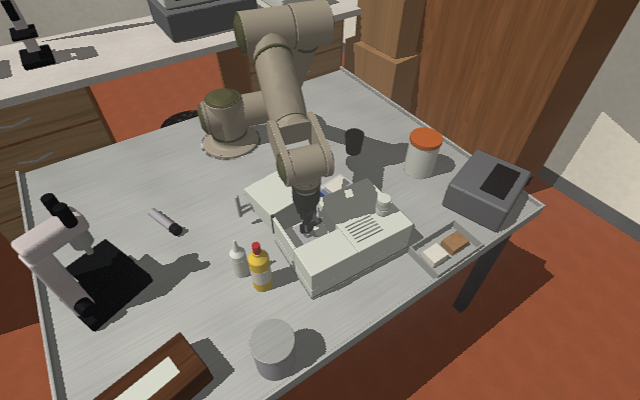

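The scene view shows the door still open at (265,195), the gripper holding the wings at (308,228), and everything else where it stood. I hand the job in.

```bash
python3 -c "
from rig import close_job
print(close_job())"
```

```text
the job is handed in; nothing more can be done
None
```

I handed the job in at about 15 s: the door is open to about 99°, the screw was turned clockwise to its stop and backed off about a quarter turn, and the wings are still gripped at 60 N; the backed-off angle could be a degree or so out.

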